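# Rack the bench chisels and lock them under the keeper bar

### The arm

A 6-joint arm with a two-finger parallel gripper is mounted at the origin on a cart in front of the work surface, level with it; the furniture and walls round the work are solid. World frame = base frame: x ahead of the robot, y to its left, z up, the work surface at z = 0. Lengths are in m, angles in rad, forces in N, time in s.
With the tool pointing down it reaches from about 0.35 to 0.975 m from the base axis. Payload 4.9 kg.
Tool frame: the origin (TCP) lies on the centre line of the jaws, within the pads' length; the fingertips stand manip.tip_reach ahead of it and the grasp point (between the pads) is the TCP (manip.tip_reach is the distance from the TCP to the fingertips, in m); z points along the fingers, y is the line along which they close (so a half turn about z gives the same grasp; the last joint's range is limited). The gripper opens to 85 mm and grips with 20 to 120 N. Pads are 22 mm wide; open, the fingers measure 114 mm over their backs; the gripper's body (76 mm by 85 mm) begins 54 mm behind the grasp point. The pads swing forward as they close: fully open they stand 13 mm farther back than shut.
Start: joints at [-1.44, 0.053, 1.613, -0, 1.476, -0.119], TCP at [0.155, -0.606, 0.25] pointing down, gripper open.
Joint ranges: [-3.01, 3.01], [-1.01, 2.22], [0.06, 2.58], [-1.02, 4.17], [0.09, 2.62], [-3.14, 3.14]. Speed limits (rad/s): [2.57, 2.57, 3.14, 3.14, 3.14, 3.14].

### API

Orientations are given as a unit quaternion [w, x, y, z].
In Python, from plant import manip gives the robot as it stands. The module is installed in compiled form; this text tells all that it offers.
- The arm moves only by the tool move_arm, never from a script. Its argument "rows" is a list of rows, each a list of 7 numbers: the shift along the tool's x, y, z in cm, then the turn, a rotation vector about the tool's x, y, z in degrees, then the opening, from -1 (shut) to 1 (fully open). In form: [[tx, ty, tz, ax, ay, az, jaw], ...]. A call has 1 to 20 rows; each row shifts and turns the commanded pose from where the row before left it, along the tool's axes as they then stand; what a row does not reach is not made up. A row lasts 1/12 s, in which the tool goes at most 41.7 mm and 7.16 degrees, less where a joint would pass 70% of its speed; a pose out of reach is approached as far as the arm can. A call is refused whole if a number of a shift passes 4.17 or a number of a turn 7.16, either way. A call with a gripper value outside its range is refused whole. The fingers move at their own pace and stop on an object; the grip force is fixed at half the most. Time passes only in rows, so rows that do not move let the fingers close. It gives the time, the measured TCP pose, the force, the opening and the grip force at its end, in the units of the state.
- manip.state(): the state, without advancing time (a new reading comes with each control period).
- manip.grab_frame(name): name is "scene" or "side" or "wrist"; returns a dict with "img" (480x640x3 uint8, blue, green, red), "mtx" (3x3 intrinsics, pixels), "k1" (the pictures are not rectified: a ray, as slopes to the right and down, at radius r is drawn at 1 + k1 r^2 times it, then the intrinsics apply), "R" (3x3) and "t" (3): a world point X has camera coordinates R X + t. Camera axes: x right, y down, z forward; pixel columns grow to the right and rows downward; lengths in m; the calibration is good to about 2 mm. A picture is of the moment at which its call begins. There is no depth.
- manip.job_done(): hands the job in; it is judged then, once.
The state is a dict: "time": time; "joint_pos": joint angles; "joint_vel": joint speeds; "joint_efforts": joint torques, N m; "tool_pos": TCP position; "tool_rot": TCP orientation; "contact_force": force on the tool from outside, world axes, zero at the start; "ft_torque": the same for the moment, N m; "gripper_width": opening from 0.0 (shut) to 1.0 (fully open); "grasp_force": force on a finger pad.
Only numpy, scipy, OpenCV 4.12 (cv2) and the standard library are available. Lean on these libraries where they do the work, as an engineer would, in place of code of your own. Each camera call takes 0.05 s, during which the arm holds its last target. There are 200 camera calls.

### The job

Put the three bench chisels away in their carrying rack, each lying level in the lane made for it, within the length of the board: blade down in its notch (narrowest blade in the narrowest notch, widest in the widest) and handle in the handle rest. Then, once all three lie in place, fit the loose keeper bar across the blades and press it fully home on the rack's two dowel studs. Leave the two screwdrivers and the plain wooden offcut where they are.

Things in the scene. Friction and masses are not known exactly. Their poses are not given: they have to be found in the camera images.
- chisel_rack: fixed carrying rack: brown wooden board 260 (x) x 252 (y) x 12 mm, origin under its centre; x along the 3 lanes, away from the robot, y left. Lanes at y = -68, 0, 68. Battens on it: handle rest x = -99 to -77, 24 high; blade rest x = 54 to 86, 21 high; floors of their notches 4 high (z = 16); clear between. On the blade rest at x = 70, y = +-106: two studs, 12 dia, 30 high, top 11 tapered to 5.
- narrow_chisel: bench chisel, 12 (narrowest) mm blade, 247 mm long, 0.11-0.22 kg, lying flat, handle to the robot. Origin: underside, mid-length; own y lengthwise: edge at y = -124, butt at +121. Handle y = 0 to 121, 22 wide, 20-26 high; balances, pinch at y = +30. Home: level on the notch floors, origin at rack x = 0, y = -68, z = 16, handle to rack -x; its blade notch is 32 wide, handle notch 44.
- medium_chisel: bench chisel, 20 (middle) mm blade, 247 mm long, 0.11-0.22 kg, lying flat, handle to the robot. Origin: underside, mid-length; own y lengthwise: edge at y = -124, butt at +121. Handle y = 0 to 121, 22 wide, 20-26 high; balances, pinch at y = +30. Home: level on the notch floors, origin at rack x = 0, y = 0, z = 16, handle to rack -x; its blade notch is 38 wide, handle notch 44.
- wide_chisel: bench chisel, 32 (widest) mm blade, 247 mm long, 0.11-0.22 kg, lying flat, handle to the robot. Origin: underside, mid-length; own y lengthwise: edge at y = -124, butt at +121. Handle y = 0 to 121, 22 wide, 20-26 high; balances, pinch at y = +30. Home: level on the notch floors, origin at rack x = 0, y = +68, z = 16, handle to rack -x; its blade notch is 50 wide, handle notch 44.
- keeper_bar: dark brown batten 30 (x) x 240 (y) x 28 mm, an 18 mm hole through it near each end (y = +-106); 0.09-0.18 kg, lying flat, lengthwise away from the robot. Origin: centre of its underside. Grasp across the 30 mm at mid-length. Home: holes over the studs (3 mm play), lying on the blade rest along rack y, origin at rack x = 70, y = 0, z = 33; either way round. A reversed chisel blocks it.
- screwdriver_a: screwdriver, moulded handle, thin round shank, 187 mm long, lying in the row among the chisels, handle towards the robot. Not wanted in the rack: stays where it lies. Origin: centre of its underside; own y lengthwise, handle at +y.
- screwdriver_b: screwdriver, moulded handle, thin round shank, 192 mm long, lying crosswise at the back of the bench. Not wanted in the rack: stays where it lies. Origin: centre of its underside; own y lengthwise, handle at +y.
- plain_offcut: plain offcut of planed wood without holes, 40 x 150 x 20 mm, lying crosswise at the back of the bench; a look-alike of the keeper bar that stays where it is. Origin: centre of its underside; y lengthwise.

How it is judged:
By the outcome, as a careful person would: the job done as asked, in the order asked, and still so for the second after the job is handed in, with the robot touching nothing.
It also fails if it takes over 120 s, if anything falls off the work surface, if the arm or the gripper's body presses on something with over 40 N, if the wrist force passes 120 N, or if a joint passes its speed limit or range.

## Working session

There is one attempt and no reset: what is moved stays moved. The work goes in short steps, Python scripts to look and compute and a tool call to move; the robot and the scene stay as the last step left them, time stands still between calls to the robot, and variables do not carry over. Pictures are saved under pics/ and viewed, at most 14 in all, crops included, and the job is handed in when it is done.

Besides the shell and the picture viewer there is one more tool, called as a command line: name --pt "numbers of a row" for each row, then --argument value for the rest. move_arm: Moves the arm, as the interface text tells. Its arguments: {"type":"object","properties":{"rows":{"type":"array","items":{"type":"array","items":{"type":"number"}}}},"required":["rows"]}

```bash
mkdir -p pics; cat > h.py <<'E'
import numpy as np, cv2, pickle
from plant import manip
def grab(n,f):
    d=manip.grab_frame(n); cv2.imwrite(f'pics/{f}.png',d['img']); pickle.dump(d,open(f'pics/{f}.pkl','wb')); return d
def load(f): return pickle.load(open(f'pics/{f}.pkl','rb'))
def ray(d,u,v):
    K=d['mtx']; x=np.array([(u-K[0,2])/K[0,0],(v-K[1,2])/K[1,1]]); s=x.copy()
    for _ in range(30): s=x/(1+d['k1']*(s@s))
    R=np.array(d['R']); t=np.array(d['t']); return -R.T@t, R.T@np.array([s[0],s[1],1])
def pt(d,u,v,z):
    c,r=ray(d,u,v); return c+r*(z-c[2])/r[2]
def proj(d,X):
    p=np.array(d['R'])@np.array(X)+np.array(d['t']); s=p[:2]/p[2]; s=s*(1+d['k1']*(s@s)); K=d['mtx']
    return np.array([K[0,0]*s[0]+K[0,2],K[1,1]*s[1]+K[1,2]])
E
python3 - <<'E'
from h import *
for n in ['scene','side','wrist']:
    d=grab(n,n+'0'); print(n,-np.array(d['R']).T@np.array(d['t']),d['mtx'][0][0],d['k1'],np.round(d['R'],2).tolist())
print(manip.state(),manip.tip_reach)
E
```

```text
scene [0.1911654  0.74231695 1.11743565] 568.4242870725559 -0.12277629922299062 [[-0.88, -0.47, 0.01], [-0.37, 0.67, -0.64], [0.29, -0.57, -0.77]]
side [0.30603978 1.02082556 0.61488642] 493.75054961016644 -0.036527821141789554 [[-0.97, -0.25, -0.02], [-0.1, 0.44, -0.89], [0.23, -0.86, -0.45]]
wrist [ 0.22834099 -0.58836475  0.37410547] 354.4655543420001 -0.04954111923879275 [[0.25, -0.97, -0.0], [-0.93, -0.24, 0.3], [-0.29, -0.07, -0.96]]
{'time': 0.15, 'joint_pos': array([-1.43999418e+00,  5.32104696e-02,  1.61399777e+00,  6.84733007e-06,
        1.47596528e+00, -1.18986573e-01]), 'joint_vel': array([ 0.00153683, -0.00131589, -0.00638698,  0.00085896, -0.00022487,
       -0.00032059]), 'joint_efforts': array([ 1.61442863e-04, -3.94239414e+01, -3.70722699e+01, -1.36850272e-04,
        4.64928497e-03,  1.52831412e-06]), 'tool_pos': array([ 0.15445007, -0.60514626,  0.24933068]), 'tool_rot': array([-7.90439357e-04,  9.92210563e-01,  1.24569556e-01, -1.26171904e-06]), 'contact_force': array([-0.47056351,  0.34390533,  0.26763698]), 'ft_torque': array([-0.01833579,  0.00943656,  0.02671964]), 'grasp_force': 0.0, 'gripper_width': 1.001615935803567} 0.019
```

View pics/scene0.png

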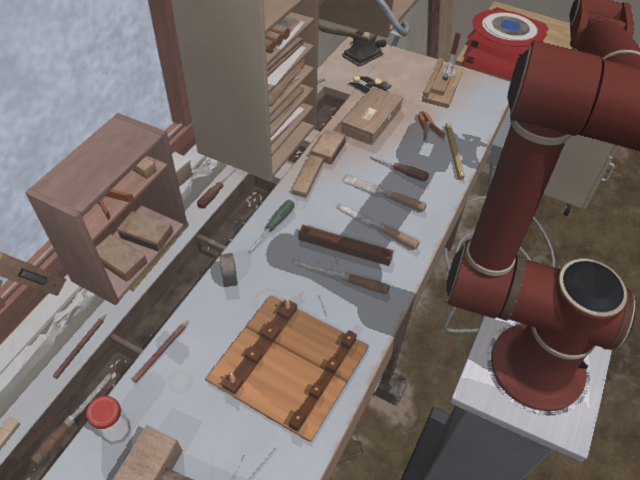

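View pics/side0.png

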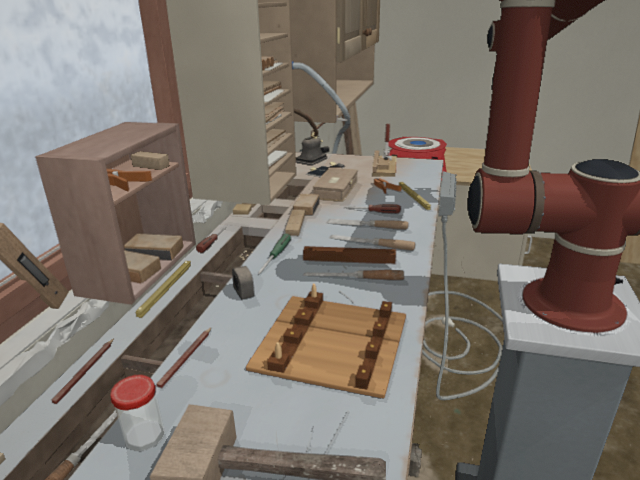

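The scene shows, from left to right of the robot: the rack (~290,365), a narrow-looking chisel (~342,278), the keeper bar (~345,245), two more chisels (~378,227 and ~385,193) and screwdriver_a (~400,168). The green screwdriver_b is at (~270,225) and the offcut at (~308,177). Next I'll orthorectify this view at bench height to read coordinates directly.

```bash
cat >> h.py <<'E'
def ortho(d,x0,x1,y0,y1,z,s,f):
    # image: columns = -y (right), rows = -x (down); s px per m ; grid each 5cm
    xs=np.arange(x1,x0,-1/s); ys=np.arange(y1,y0,-1/s)
    Y,X=np.meshgrid(ys,xs); P=np.stack([X,Y,np.full_like(X,z)],-1)@np.array(d['R']).T+np.array(d['t'])
    a=P[...,:2]/P[...,2:]; a=a*(1+d['k1']*(a**2).sum(-1,keepdims=True)); K=d['mtx']
    im=cv2.remap(d['img'],(K[0,0]*a[...,0]+K[0,2]).astype('f4'),(K[1,1]*a[...,1]+K[1,2]).astype('f4'),cv2.INTER_CUBIC)
    for k in range(-40,40):
        g=k*.05
        if y0<g<y1:
            c=int((y1-g)*s); im[::6,c]=(0,255,255); cv2.putText(im,f'{g:.2f}',(c+1,9),0,.35,(0,0,255))
        if x0<g<x1:
            r=int((x1-g)*s); im[r,::6]=(0,255,255); cv2.putText(im,f'{g:.2f}',(0,r-1),0,.35,(0,0,255))
    cv2.imwrite(f'pics/{f}.png',im); print(im.shape)
E
python3 - <<'E'
from h import *
d=load('scene0'); ortho(d,.28,.8,-.55,.45,0.01,800,'o1')
E
```

```text
(416, 800, 3)
```

View pics/o1.png

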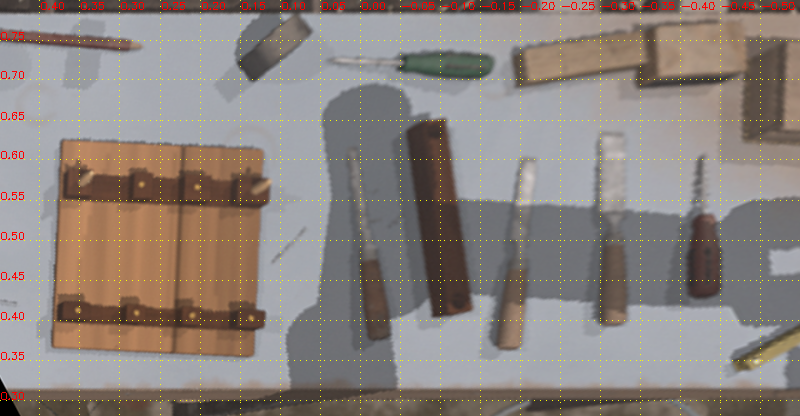

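move_arm --pt "0 0 0 0 0 7.15 0" --pt "0 0 0 0 0 7.15 0" --pt "2.1 -3.2 0 0 0 0 0" --pt "2.1 -3.2 0 0 0 0 0" --pt "2.1 -3.2 0 0 0 0 0" --pt "2.1 -3.2 0 0 0 0 0" --pt "2.1 -3.2 0 0 0 0 0" --pt "2.1 -3.2 0 0 0 0 0" --pt "2.1 -3.2 0 0 0 0 0" --pt "2.1 -3.2 0 0 0 0 0" --pt "2.1 -3.2 0 0 0 0 0" --pt "2.1 -3.2 0 0 0 0 0" --pt "2.1 -3.2 0 0 0 0 0" --pt "2.1 -3.2 0 0 0 0 0" --pt "2.1 -3.2 0 0 0 0 0" --pt "2.1 -3.2 0 0 0 0 0" --pt "0 0 0 0 0 0 0" --pt "0 0 0 0 0 0 0"

```text
time: 1.65
tool_pos: [0.4489, -0.1557, 0.25]
tool_rot: [-0.0, 1.0, 0.002, -0.0]
contact_force: [-0.6, -0.8, -0.4]
gripper_width: 0.499
grasp_force: 0.0
```

```bash
cat >> h.py <<'E'
from scipy.spatial.transform import Rotation as Rn
def pose():
    s=manip.state(); q=s['tool_rot']; R=Rn.from_quat(np.roll(q,-1)).as_matrix()
    return np.array(s['tool_pos']),R,np.degrees(np.arctan2(R[1,0],R[0,0]))
def plan(x,y,z,yaw):
    p,R,w=pose(); t=(w-yaw+180)%360-180
    c,s=np.cos(np.radians(yaw)),np.sin(np.radians(yaw))
    D=np.array([x,y,z])-p; Rt=np.array([[c,s,0],[s,-c,0],[0,0,-1]])
    print('at',np.round(p*100,2),'yaw %.2f'%w,'tilt',np.round(np.degrees(np.arccos(-R[2,2])),2),'| turn az %.2f then shift cm'%t,np.round(Rt.T@D*100,2))
E
python3 - <<'E'
from h import *
d=grab('wrist','w1'); print(pose()[0],pose()[2],manip.state()['gripper_width'])
ortho(d,.28,.72,-.45,.10,0.01,1300,'o2')
E
```

```text
[ 0.44842431 -0.15689133  0.24993686] 0.12373411614580308 0.49783527768617875
(572, 716, 3)
```

View pics/o2.png

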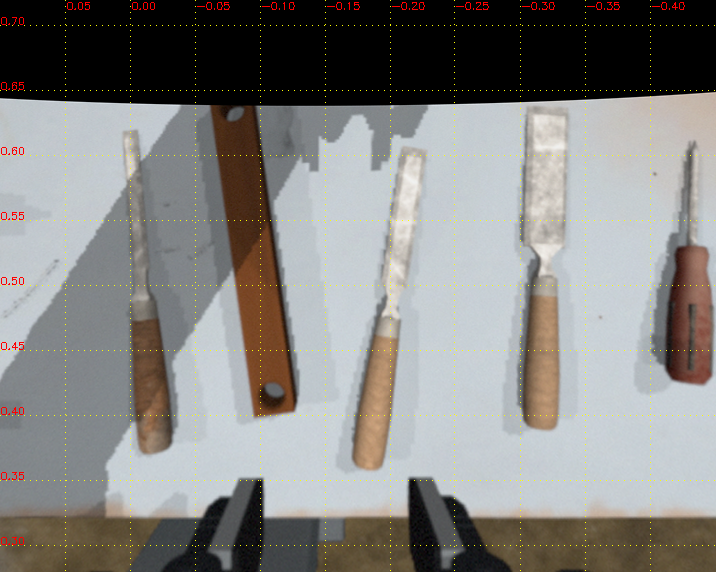

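The wrist view (1.3 px/mm) shows all three chisels clearly. The wide one has its edge at (547,108) and butt at (541,430). The medium is at (413,149)/(368,468) and the narrow at (130,131)/(155,452). All three measure about 248 mm long, which agrees with the given 247. The bar's holes are at (235,113) and (273,391). I'll take the wide chisel first.

move_arm --pt "0 0 0 0 0 1.7 0" --pt "0.8 3.21 3 0 0 0 0" --pt "0.8 3.21 3 0 0 0 0" --pt "0.8 3.21 3 0 0 0 0" --pt "0.8 3.21 3 0 0 0 0" --pt "0.8 3.21 3 0 0 0 0" --pt "0 0 0 0 0 0 0" --pt "0 0 0 0 0 0 0" --pt "0 0 0 0 0 0 0"

```text
time: 2.45
tool_pos: [0.4807, -0.3092, 0.1107]
tool_rot: [-0.0, 1.0, -0.016, 0.0]
contact_force: [0.7, 0.2, 0.6]
gripper_width: 0.498
grasp_force: 0.0
```

```bash
python3 - <<'E'
from h import *
d=grab('wrist','w2'); plan(.484,-.3185,.021,-1.6); ortho(d,.38,.66,-.46,-.2,0.01,2000,'o3')
E
```

```text
at [ 48.14 -30.9   11.2 ] yaw -1.75 tilt 0.13 | turn az -0.15 then shift cm [0.29 0.94 9.1 ]
(560, 520, 3)
```

View pics/o3.png

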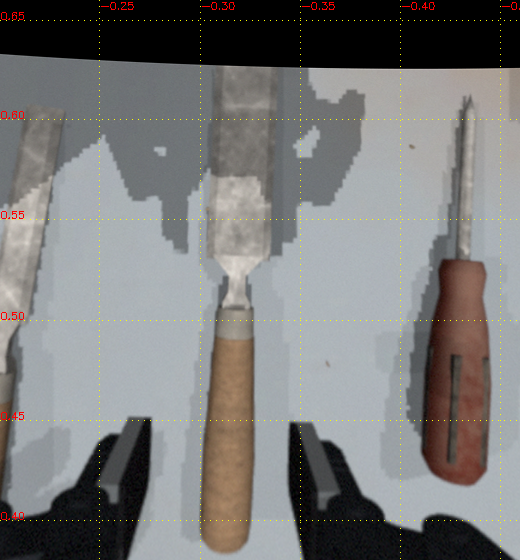

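Wide handle centre is at column 232 on row 352 and the blade at column 244 on row 100, so its yaw is about -2.7° and the pinch point (0.484, -0.3165).

move_arm --pt "0.3 0.74 0 0 0 0.95 0" --pt "0 0 2.5 0 0 0 0" --pt "0 0 2.5 0 0 0 0" --pt "0 0 2.5 0 0 0 0" --pt "0 0 1.3 0 0 0 0" --pt "0 0 0 0 0 0 0" --pt "0 0 0 0 0 0 0" --pt "0 0 0 0 0 0 -1" --pt "0 0 0 0 0 0 -1" --pt "0 0 0 0 0 0 -1" --pt "0 0 0 0 0 0 -1" --pt "0 0 0 0 0 0 -1" --pt "0 0 0 0 0 0 -1"

```text
time: 3.58
tool_pos: [0.4858, -0.317, 0.0252]
tool_rot: [0.001, 1.0, -0.023, 0.002]
contact_force: [-0.0, 1.6, 6.9]
gripper_width: 0.281
grasp_force: 61.1
```

```bash
python3 - <<'E'
from h import *
plan(.484,-.3165,.25,-2.6); s=manip.state(); print(s['contact_force'],s['grasp_force'],s['gripper_width'])
E
```

```text
at [ 48.58 -31.7    2.52] yaw -2.64 tilt 0.26 | turn az -0.04 then shift cm [ -0.18  -0.04 -22.48]
[-0.04368148  1.63068496  6.87292242] 61.121665835380554 0.2807976431814535
```

move_arm --pt "0 0 -2 0 0 0 -1" --pt "0 0 -3 0 0 0 -1" --pt "0 0 -3 0 0 0 -1" --pt "0 0 -3 0 0 0 -1" --pt "0 0 -3 0 0 0 -1" --pt "0 0 -3 0 0 0 -1" --pt "0 0 -3 0 0 0 -1" --pt "0 0 -2.5 0 0 0 -1" --pt "-0.6 -3.4 0 0 0 0 -1" --pt "-0.6 -3.4 0 0 0 0 -1" --pt "-0.6 -3.4 0 0 0 0 -1" --pt "-0.6 -3.4 0 0 0 0 -1" --pt "-0.6 -3.4 0 0 0 0 -1" --pt "-0.6 -3.4 0 0 0 0 -1" --pt "-0.6 -3.4 0 0 0 0 -1" --pt "-0.6 -3.4 0 0 0 0 -1" --pt "-0.6 -3.4 0 0 0 0 -1" --pt "-0.6 -3.4 0 0 0 0 -1" --pt "-0.6 -3.4 0 0 0 0 -1" --pt "-0.6 -3.4 0 0 0 0 -1"

```text
time: 5.25
tool_pos: [0.4303, 0.0966, 0.2479]
tool_rot: [0.0, 1.0, -0.023, 0.001]
contact_force: [1.1, 0.8, -1.6]
gripper_width: 0.281
grasp_force: 60.1
```

move_arm --pt "0 0 0 0 0 0 -1" --pt "0 0 0 0 0 0 -1" --pt "0 0 0 0 0 0 -1"

```text
time: 5.5
tool_pos: [0.4309, 0.0948, 0.2475]
tool_rot: [0.0, 1.0, -0.023, 0.0]
contact_force: [-0.6, -0.7, -0.8]
gripper_width: 0.279
grasp_force: 60.1
```

```bash
python3 - <<'E'
from h import *
d=grab('wrist','w3'); plan(.46,.32,.12,-2.4); ortho(d,.34,.66,-.02,.40,0.012,1700,'o4')
E
```

```text
at [43.1   9.43 24.75] yaw -2.69 tilt 0.04 | turn az -0.29 then shift cm [  1.95 -22.67  12.75]
(545, 715, 3)
```

View pics/o4.png

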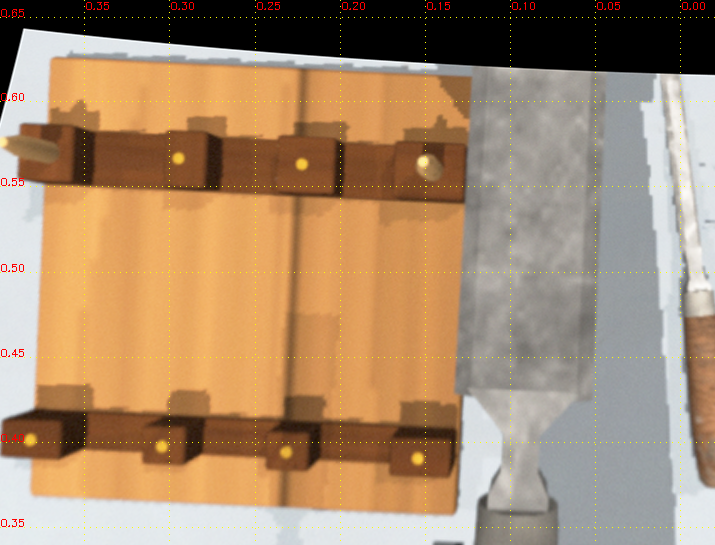

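Rack corners appear at TL (50,57), BL (32,494) and BR (456,514), which gives a 250×257 mm board (about 1% small). That puts its centre near (0.4915, 0.2527) with yaw about -2.5°, and the scene view agrees. The wide chisel is carried straight. I'll move it over its lane at y=+68.

move_arm --pt "0.36 -3.27 0.7 0 0 -0.19 -1" --pt "0.36 -3.27 0.7 0 0 0 -1" --pt "0.36 -3.27 0.7 0 0 0 -1" --pt "0.36 -3.27 0.7 0 0 0 -1" --pt "0.36 -3.27 0.7 0 0 0 -1" --pt "0.36 -3.27 0.7 0 0 0 -1" --pt "0.36 -3.27 0.7 0 0 0 -1" --pt "0 0 2.5 0 0 0 -1" --pt "0 0 2.5 0 0 0 -1" --pt "0 0 2.5 0 0 0 -1" --pt "0 0 2 0 0 0 -1" --pt "0 0 0 0 0 0 -1" --pt "0 0 0 0 0 0 -1" --pt "0 0 0 0 0 0 -1"

```text
time: 6.72
tool_pos: [0.4675, 0.3222, 0.1048]
tool_rot: [-0.0, 1.0, -0.022, 0.001]
contact_force: [0.5, -0.5, -0.7]
gripper_width: 0.275
grasp_force: 60.2
```

```bash
python3 - <<'E'
from h import *
d=grab('scene','s2'); d2=grab('side','s3');plan(.466,.3218,.043,-2.5)
a=cv2.resize(d['img'][230:430,180:410],None,fx=2.4,fy=2.4); b=cv2.resize(d2['img'][250:420,220:440],None,fx=2.4,fy=2.4)
h=min(a.shape[0],b.shape[0]); im=np.hstack([a[:h,:],b[:h]]); im=cv2.resize(im,None,fx=798/im.shape[1],fy=798/im.shape[1]); cv2.imwrite('pics/c1.png',im)
E
```

```text
at [46.77 32.29 10.58] yaw -2.50 tilt 0.23 | turn az -0.00 then shift cm [-0.17  0.12  6.28]
```

View pics/c1.png

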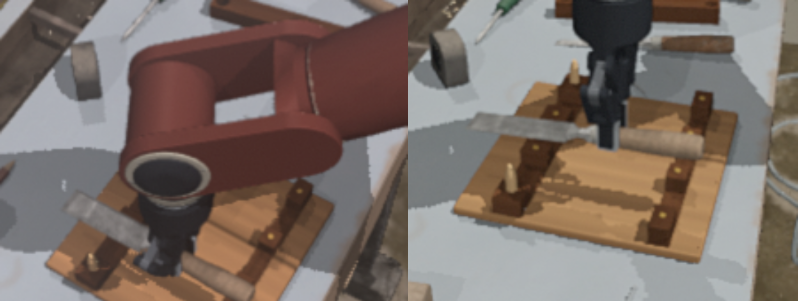

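The chisel hangs level over the left-hand lane, inside the stud. Lowering it now.

move_arm --pt "-0.17 0.12 2 0 0 0 -1" --pt "0 0 2 0 0 0 -1" --pt "0 0 1.4 0 0 0 -1" --pt "0 0 0.8 0 0 0 -1" --pt "0 0 0 0 0 0 -1" --pt "0 0 0 0 0 0 -1" --pt "0 0 0 0 0 0 -1"

```text
time: 7.4
tool_pos: [0.4652, 0.322, 0.0428]
tool_rot: [-0.001, 1.0, -0.021, 0.001]
contact_force: [0.0, -0.3, -2.1]
gripper_width: 0.283
grasp_force: 60.9
```

```bash
python3 - <<'E'
from h import *
plan(.466,.3218,.0415,-2.5)
E
```

```text
at [46.52 32.2   4.28] yaw -2.45 tilt 0.14 | turn az 0.05 then shift cm [0.08 0.02 0.13]
```

move_arm --pt "0.05 0 0.15 0 0 0 -1" --pt "0 0 0.1 0 0 0 -1" --pt "0 0 0 0 0 0 -1" --pt "0 0 0 0 0 0 -0.2" --pt "0 0 0 0 0 0 0" --pt "0 0 0 0 0 0 0" --pt "0 0 0 0 0 0 0" --pt "0 0 -2 0 0 0 0" --pt "0 0 -3 0 0 0 0" --pt "0 0 -3 0 0 0 0" --pt "0 0 -4 0 0 0 0" --pt "0 2 -4 0 0 0 0" --pt "0 3.5 -3 0 0 0 0" --pt "0 3.5 -2 0 0 0 0" --pt "0 0 0 0 0 0 0" --pt "0 0 0 0 0 0 0" --pt "0 0 0 0 0 0 0"

```text
time: 8.82
tool_pos: [0.4608, 0.2364, 0.2426]
tool_rot: [-0.0, 1.0, -0.022, -0.0]
contact_force: [0.2, 1.1, -1.1]
gripper_width: 0.495
grasp_force: 0.0
```

```bash
python3 - <<'E'
from h import *
d=grab('wrist','w4'); plan(.453,-.194,.10,-8.2); ortho(d,.34,.66,.08,.42,0.025,1700,'o5')
E
```

```text
at [46.04 23.66 24.17] yaw -2.43 tilt 0.14 | turn az 5.77 then shift cm [ 5.41 42.73 14.17]
(545, 578, 3)
```

View pics/o5.png

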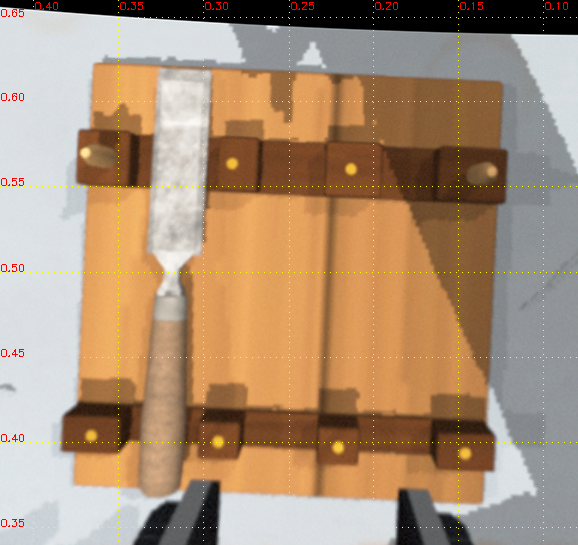

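```bash
cat >> h.py <<'E'
def re(d,c,r,x1,y1,zo,s,z):
    C=-np.array(d['R']).T@np.array(d['t']); P=np.array([x1-r/s,y1-c/s,zo]); return C+(P-C)*(z-C[2])/(P[2]-C[2])
def rackfit(P,L=(.130,.126)):
    # P TL,TR,BR,BL
    M=np.array([[L[0],L[1]],[L[0],-L[1]],[-L[0],-L[1]],[-L[0],L[1]]]); P=np.array(P)[:,:2]
    c=P.mean(0); H=M.T@(P-c); a=np.arctan2(H[0,1]-H[1,0],H[0,0]+H[1,1])
    R=np.array([[np.cos(a),-np.sin(a)],[np.sin(a),np.cos(a)]]); sc=np.sum((P-c)*(M@R.T))/np.sum(M*M); return c,np.degrees(a),sc,P-c-sc*M@R.T
E
python3 - <<'E'
from h import *
d=load('w4'); f=lambda c,r,z: re(d,c,r,.66,.42,.025,1700,z)
P=[f(94,64,.012),f(502,82,.012),f(484,502,.012),f(73,485,.012)]
c,a,sc,res=rackfit(P); print(c,a,sc,np.round(res*1000,1).tolist(), -np.array(d['R']).T@np.array(d['t']))
R=np.array([[np.cos(np.radians(a)),-np.sin(np.radians(a))],[np.sin(np.radians(a)),np.cos(np.radians(a))]])
loc=lambda p: np.round(R.T@(p[:2]-c)*1000,1)
for n,q,z in [('edge',(185,68),.017),('edge',(185,68),.02),('butt',(160,496),.036),('butt',(160,496),.032),('ferr',(170,318),.03),('collar',(170,297),.03),('shoulder L',(149,250),.02),('studR',(491,171),.063),('studL',(86,152),.063),('bl',(182,160),.02),('hd',(162,430),.029)]: print(n,loc(f(*q,z)))
E
```

```text
[0.49172376 0.25116827] -2.5540840748654325 0.9907379564528845 [[-0.4, -0.4], [-0.2, -0.1], [0.7, -0.5], [-0.1, 1.0]] [0.53706617 0.23129099 0.36739192]
edge [127.3  67.6]
edge [126.6  66.9]
butt [-121.1   66.3]
butt [-123.2   67.4]
ferr [-20.8  66.7]
collar [-8.7 67.2]
shoulder L [17.2 83.5]
studR [  70.  -105.9]
studL [ 70.5 106.2]
bl [71.7 66.2]
hd [-86.3  68.7]
```

The wide chisel lies in its notches: edge (185,68) maps to rack x ≈ +127 and butt (160,496) to about -121, at lateral y ≈ 67. The studs map to (70, ±106), so the rack pose (0.4917, 0.2512, -2.55°) is confirmed. Now the medium chisel.

move_arm --pt "0 0 0 0 0 5.77 0" --pt "0.43 3.29 0 0 0 0 0" --pt "0.43 3.29 0 0 0 0 0" --pt "0.43 3.29 0 0 0 0 0" --pt "0.43 3.29 0 0 0 0 0" --pt "0.43 3.29 0 0 0 0 0" --pt "0.43 3.29 0 0 0 0 0" --pt "0.43 3.29 2 0 0 0 0" --pt "0.43 3.29 2 0 0 0 0" --pt "0.43 3.29 2 0 0 0 0" --pt "0.43 3.29 2 0 0 0 0" --pt "0.43 3.29 2 0 0 0 0" --pt "0.43 3.29 2 0 0 0 0" --pt "0.43 3.29 1 0 0 0 0" --pt "0 0 0 0 0 0 0" --pt "0 0 0 0 0 0 0" --pt "0 0 0 0 0 0 0"

```text
time: 10.28
tool_pos: [0.4551, -0.1939, 0.112]
tool_rot: [-0.001, 0.997, -0.071, -0.001]
contact_force: [-0.2, 0.1, -0.2]
gripper_width: 0.5
grasp_force: 0.0
```

```bash
python3 - <<'E'
from h import *
plan(.4545,-.194,.025,-8.2); print(manip.state()['time'])
E
```

```text
at [ 45.51 -19.39  11.2 ] yaw -8.18 tilt 0.16 | turn az 0.02 then shift cm [-0.06  0.02  8.7 ]
10.2833
```

move_arm --pt "-0.06 0 2.5 0 0 0 0" --pt "0 0 2.5 0 0 0 0" --pt "0 0 2.5 0 0 0 0" --pt "0 0 1.1 0 0 0 0" --pt "0 0 0 0 0 0 0" --pt "0 0 0 0 0 0 0" --pt "0 0 0 0 0 0 -1" --pt "0 0 0 0 0 0 -1" --pt "0 0 0 0 0 0 -1" --pt "0 0 0 0 0 0 -1" --pt "0 0 0 0 0 0 -1" --pt "0 0 0 0 0 0 -1"

```text
time: 11.28
tool_pos: [0.4563, -0.1955, 0.0295]
tool_rot: [0.001, 0.997, -0.072, 0.002]
contact_force: [0.1, 1.5, 7.0]
gripper_width: 0.224
grasp_force: 61.2
```

```bash
python3 - <<'E'
from h import *
p,R,w=pose(); print(p,w)
# home TCP for medium, given grasp offset
a=np.radians(-2.55); o=np.array([.4917,.2512])
def home(ly,off): 
    return o+np.array([[np.cos(a),-np.sin(a)],[np.sin(a),np.cos(a)]])@np.array([-off,ly])
off=.4845-p[0]; off/=np.cos(np.radians(8.2)); t=home(0,off+.0015); print(off,t)
plan(t[0],t[1],.10,-2.55)
E
```

```text
[ 0.45629266 -0.19554816  0.02953288] -8.227953607265846
0.02849870011835574 [0.46173101 0.25253468]
at [ 45.63 -19.55   2.95] yaw -8.23 tilt 0.21 | turn az -5.68 then shift cm [ -1.45 -44.79  -7.05]
```

Width 0.224 (19 mm) at z=0.0295 means the grip sits high on the round handle, so I'll regrip lower.

move_arm --pt "0 0 0 0 0 0 0" --pt "0 0 0 0 0 0 0" --pt "0 0 0 0 0 0 0" --pt "0 0 0 0 0 0 0"

```text
time: 11.62
tool_pos: [0.4545, -0.1948, 0.0271]
tool_rot: [-0.0, 0.997, -0.072, -0.0]
contact_force: [1.0, -0.3, 0.3]
gripper_width: 0.498
grasp_force: 0.0
```

```bash
python3 - <<'E'
from h import *
plan(.4560,-.1945,.022,-8.2); print(manip.state()['contact_force'])
E
```

```text
at [ 45.45 -19.48   2.71] yaw -8.22 tilt 0.01 | turn az -0.02 then shift cm [ 0.14 -0.05  0.51]
[ 1.0492452  -0.31948686  0.34861699]
```

move_arm --pt "0.1 0 0.55 0 0 0 0" --pt "0 0 0 0 0 0 0" --pt "0 0 0 0 0 0 0" --pt "0 0 0 0 0 0 -1" --pt "0 0 0 0 0 0 -1" --pt "0 0 0 0 0 0 -1" --pt "0 0 0 0 0 0 -1" --pt "0 0 0 0 0 0 -1" --pt "0 0 0 0 0 0 -1"

```text
time: 12.37
tool_pos: [0.4559, -0.1951, 0.0219]
tool_rot: [0.0, 0.997, -0.072, 0.0]
contact_force: [0.5, -0.7, -0.3]
gripper_width: 0.231
grasp_force: 61.1
```

```bash
python3 - <<'E'
from h import *
plan(.4617,.2525,.10,-2.55)
E
```

```text
at [ 45.59 -19.51   2.19] yaw -8.22 tilt 0.03 | turn az -5.67 then shift cm [ -1.41 -44.74  -7.81]
```

move_arm --pt "0 0 -2 0 0 0 -1" --pt "0 0 -3 0 0 0 -1" --pt "0 0 -3 0 0 0 -1" --pt "0 0 -3 0 0 -2.67 -1" --pt "0 0 -3 0 0 -3 -1" --pt "-0.1 -3.2 0 0 0 0 -1" --pt "-0.1 -3.2 0 0 0 0 -1" --pt "-0.1 -3.2 0 0 0 0 -1" --pt "-0.1 -3.2 0 0 0 0 -1" --pt "-0.1 -3.2 0 0 0 0 -1" --pt "-0.1 -3.2 0 0 0 0 -1" --pt "-0.1 -3.2 0 0 0 0 -1" --pt "-0.1 -3.2 0 0 0 0 -1" --pt "-0.1 -3.2 0 0 0 0 -1" --pt "-0.1 -3.2 0 0 0 0 -1" --pt "-0.1 -3.2 0 0 0 0 -1" --pt "-0.1 -3.2 0 0 0 0 -1" --pt "-0.1 -3.2 0 0 0 0 -1" --pt "-0.1 -3.2 0 0 0 0 -1"

```text
time: 13.95
tool_pos: [0.4607, 0.2547, 0.1608]
tool_rot: [0.0, 1.0, -0.022, -0.001]
contact_force: [0.9, 0.3, -2.4]
gripper_width: 0.226
grasp_force: 60.7
```

move_arm --pt "0 0 3 0 0 0 -1" --pt "0 0 3 0 0 0 -1" --pt "0 0 0 0 0 0 -1" --pt "0 0 0 0 0 0 -1" --pt "0 0 0 0 0 0 -1"

```text
time: 14.37
tool_pos: [0.462, 0.2531, 0.1025]
tool_rot: [-0.0, 1.0, -0.022, 0.0]
contact_force: [0.6, -0.5, -2.1]
gripper_width: 0.231
grasp_force: 60.7
```

```bash
python3 - <<'E'
from h import *
d=grab('wrist','w5'); plan(.4617,.2525,.0395,-2.55)
cv2.imwrite('pics/c2.png',d['img'])
E
```

```text
at [46.27 25.33 10.35] yaw -2.58 tilt 0.15 | turn az -0.03 then shift cm [-0.1   0.08  6.4 ]
```

View pics/c2.png

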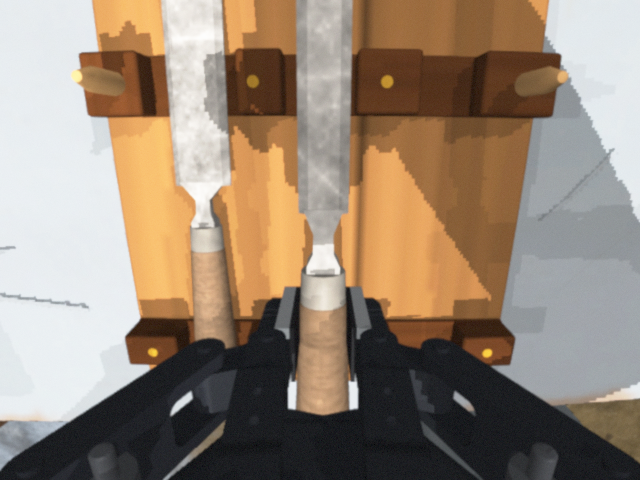

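The medium blade (columns 297–352) is centred between the notch walls (283 and 358), parallel to the wide chisel. Lowering and releasing.

move_arm --pt "-0.1 0.08 2 0 0 0 -1" --pt "0 0 2 0 0 0 -1" --pt "0 0 1.5 0 0 0 -1" --pt "0 0 0.8 0 0 0 -1" --pt "0 0 0.25 0 0 0 -1" --pt "0 0 0 0 0 0 -1" --pt "0 0 0 0 0 0 -1"

```text
time: 15.0
tool_pos: [0.4621, 0.2528, 0.0381]
tool_rot: [-0.001, 1.0, -0.022, 0.002]
contact_force: [0.1, -0.2, -1.4]
gripper_width: 0.229
grasp_force: 60.8
```

move_arm --pt "0 0 0 0 0 0 -0.3" --pt "0 0 0 0 0 0 -0.1" --pt "0 0 0 0 0 0 -0.1" --pt "0 0 0 0 0 0 -0.1" --pt "0 0 -2 0 0 0 -0.1" --pt "0 0 -3 0 0 0 -0.1" --pt "0 0 -3 0 0 0 0" --pt "0 0 -4 0 0 0 0" --pt "0 0 0 0 0 0 0" --pt "0 0 0 0 0 0 0"

```text
time: 15.83
tool_pos: [0.4627, 0.2533, 0.1601]
tool_rot: [-0.001, 1.0, -0.022, 0.003]
contact_force: [-0.3, -0.6, -0.3]
gripper_width: 0.499
grasp_force: 0.0
```

```bash
python3 - <<'E'
from h import *
grab('wrist','w6'); plan(.4663,-.0125,.11,4.8)
E
```

```text
at [46.13 25.27 15.76] yaw -2.54 tilt 0.16 | turn az -7.34 then shift cm [-1.72 26.47  4.76]
```

move_arm --pt "0 0 0 0 0 -3.67 0" --pt "0 0 0 0 0 -3.67 0" --pt "-0.18 2.94 0 0 0 0 0" --pt "-0.18 2.94 0 0 0 0 0" --pt "-0.18 2.94 0 0 0 0 0" --pt "-0.18 2.94 0 0 0 0 0" --pt "-0.18 2.94 0 0 0 0 0" --pt "-0.18 2.94 0 0 0 0 0" --pt "-0.18 2.94 0 0 0 0 0" --pt "-0.18 2.94 2.5 0 0 0 0" --pt "-0.18 2.94 2.5 0 0 0 0" --pt "0 0 0 0 0 0 0" --pt "0 0 0 0 0 0 0" --pt "0 0 0 0 0 0 0"

```text
time: 17.05
tool_pos: [0.4659, -0.0123, 0.1052]
tool_rot: [-0.0, 0.999, 0.042, -0.001]
contact_force: [0.9, -0.1, 0.2]
gripper_width: 0.497
grasp_force: 0.0
```

```bash
python3 - <<'E'
from h import *
plan(.467,-.0125,.022,4.8)
E
```

```text
at [46.59 -1.23 10.52] yaw 4.77 tilt 0.13 | turn az -0.03 then shift cm [0.11 0.03 8.32]
```

move_arm --pt "0.1 0 2.5 0 0 0 0" --pt "0 0 2.5 0 0 0 0" --pt "0 0 2 0 0 0 0" --pt "0 0 1.3 0 0 0 0" --pt "0 0 0 0 0 0 0" --pt "0 0 0 0 0 0 0" --pt "0 0 0 0 0 0 0"

```text
time: 17.63
tool_pos: [0.4688, -0.012, 0.0248]
tool_rot: [0.0, 0.999, 0.042, 0.001]
contact_force: [-0.4, 0.6, 0.5]
gripper_width: 0.498
grasp_force: 0.0
```

```bash
python3 - <<'E'
from h import *
plan(.467,-.0125,.022,4.8); print(manip.state()['contact_force'])
E
```

```text
at [46.88 -1.2   2.48] yaw 4.87 tilt 0.15 | turn az 0.07 then shift cm [-0.19  0.03  0.28]
[-0.42691101  0.58487688  0.46402498]
```

move_arm --pt "-0.1 0 0.28 0 0 0 0" --pt "0 0 0 0 0 0 0" --pt "0 0 0 0 0 0 -1" --pt "0 0 0 0 0 0 -1" --pt "0 0 0 0 0 0 -1" --pt "0 0 0 0 0 0 -1" --pt "0 0 0 0 0 0 -1" --pt "0 0 0 0 0 0 -1"

```text
time: 18.3
tool_pos: [0.4671, -0.0126, 0.0212]
tool_rot: [-0.0, 0.999, 0.042, 0.0]
contact_force: [-1.3, 0.8, 6.3]
gripper_width: 0.218
grasp_force: 59.3
```

```bash
python3 - <<'E'
from h import *
p,R,w=pose(); a=np.radians(-2.55); o=np.array([.4917,.2512]); off=(.497-p[0])/np.cos(np.radians(4.8))+.0015
t=o+np.array([[np.cos(a),-np.sin(a)],[np.sin(a),np.cos(a)]])@np.array([-off,-.068]); print(off,t); plan(*t,.10,-2.55); print(manip.state()['contact_force'])
E
```

```text
0.03147552961161215 [0.45723024 0.18466772]
at [46.71 -1.26  2.12] yaw 4.78 tilt 0.05 | turn az 7.33 then shift cm [ -1.87 -19.66  -7.88]
[-1.26023233  0.82967298  6.29319387]
```

move_arm --pt "0 0 -2 0 0 0 -1" --pt "0 0 -3 0 0 0 -1" --pt "0 0 -3 0 0 0 -1" --pt "0 0 -3 0 0 3.66 -1" --pt "0 0 -3 0 0 3.66 -1" --pt "-0.27 -2.81 0 0 0 0 -1" --pt "-0.27 -2.81 0 0 0 0 -1" --pt "-0.27 -2.81 0 0 0 0 -1" --pt "-0.27 -2.81 0 0 0 0 -1" --pt "-0.27 -2.81 0 0 0 0 -1" --pt "-0.27 -2.81 0 0 0 0 -1" --pt "-0.27 -2.81 0 0 0 0 -1" --pt "0 0 3 0 0 0 -1" --pt "0 0 3 0 0 0 -1" --pt "0 0 0 0 0 0 -1" --pt "0 0 0 0 0 0 -1" --pt "0 0 0 0 0 0 -1"

```text
time: 19.72
tool_pos: [0.4567, 0.1845, 0.1012]
tool_rot: [-0.0, 1.0, -0.022, 0.0]
contact_force: [1.1, -0.1, -0.9]
gripper_width: 0.223
grasp_force: 59.1
```

```bash
python3 - <<'E'
from h import *
d=grab('wrist','w7'); plan(.4572,.1847,.0372,-2.55)
E
```

```text
at [45.75 18.47 10.21] yaw -2.57 tilt 0.15 | turn az -0.02 then shift cm [-0.03 -0.    6.49]
```

View pics/w7.png

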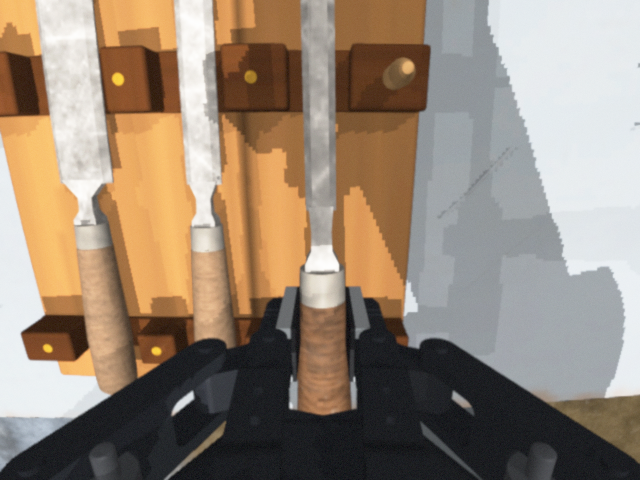

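The medium chisel lies in its notch beside the wide one. The narrow one (blade at columns 303–335) is centred over its own notch (288–352). Lowering and releasing.

move_arm --pt "0 0 2 0 0 0 -1" --pt "0 0 2 0 0 0 -1" --pt "0 0 1.5 0 0 0 -1" --pt "0 0 0.8 0 0 0 -1" --pt "0 0 0.25 0 0 0 -1" --pt "0 0 0 0 0 0 -1" --pt "0 0 0 0 0 0 -1"

```text
time: 20.35
tool_pos: [0.4582, 0.1849, 0.0371]
tool_rot: [-0.0, 1.0, -0.022, 0.002]
contact_force: [-0.9, -1.1, 2.3]
gripper_width: 0.219
grasp_force: 59.7
```

move_arm --pt "0 0 0 0 0 0 -0.3" --pt "0 0 0 0 0 0 -0.1" --pt "0 0 0 0 0 0 -0.1" --pt "0 0 0 0 0 0 -0.1" --pt "0 0 -2 0 0 0 -0.1" --pt "0 0 -3 0 0 0 -0.1" --pt "0 0 -3 0 0 0 0" --pt "0 0 -4 0 0 0 0" --pt "0 0 -4 0 0 0 0" --pt "0 0 -4 0 0 0 0" --pt "0 0 0 0 0 0 0" --pt "0 0 0 0 0 0 0" --pt "0 0 0 0 0 0 0"

```text
time: 21.43
tool_pos: [0.4562, 0.1847, 0.2346]
tool_rot: [0.0, 1.0, -0.022, -0.0]
contact_force: [0.2, -0.5, -0.8]
gripper_width: 0.501
grasp_force: 0.0
```

```bash
python3 - <<'E'
from h import *
d=grab('wrist','w8'); plan(.52,-.09,.2,8); ortho(d,.34,.66,-.06,.40,0.028,1700,'o6')
E
```

```text
at [45.56 18.45 23.33] yaw -2.53 tilt 0.15 | turn az -10.53 then shift cm [ 2.56 28.08  3.33]
(545, 783, 3)
```

View pics/o6.png

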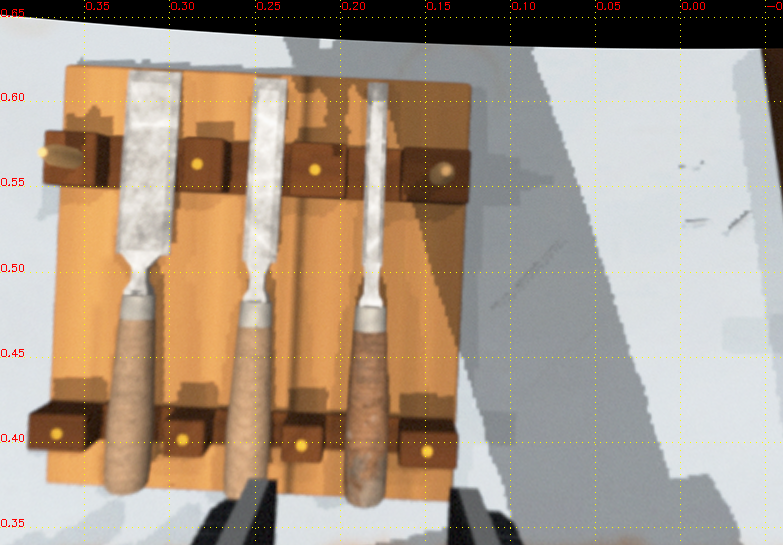

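```bash
python3 - <<'E'
from h import *
d=load('w8'); f=lambda c,r,z: re(d,c,r,.66,.40,.028,1700,z)
sR=f(447,170,.063); sL=f(41,152,.063); print('studs',sR,sL,np.linalg.norm(sR-sL),(sR+sL)/2)
o=np.array([.4917,.2512]);a=np.radians(-2.55); R=np.array([[np.cos(a),-np.sin(a)],[np.sin(a),np.cos(a)]])
loc=lambda p: np.round(R.T@(p[:2]-o)*1000,1)
print('studs loc',loc(sR),loc(sL))
for n,q,z in [('We',(155,70),.018),('Me',(270,79),.018),('Ne',(378,83),.018),('Wb',(128,494),.036),('Nb',(367,507),.036),('Mb?',(247,499),.036),('far mid',(268,74),.012),('TL',(67,66),.012),('TR',(470,84),.012),('BR',(452,502),.012),('BL',(47,482),.012)]: print(n,loc(f(*q,z)))
d=load('w1'); g=lambda c,r,z: re(d,c,r,.72,.10,.01,1300,z)
# bar holes top rim centres, near end corners
h1=g(235,113,.028);h2=g(273,391,.028); print('holes',h1,h2,np.linalg.norm(h1-h2),np.degrees(np.arctan2(*(h1-h2)[1::-1])))
n1=g(255,416,.028);n2=g(295,410,.028);print(n1,n2,np.linalg.norm(n1-n2)); print(manip.state()['joint_pos'])
E
```

```text
studs [0.55707755 0.14154843 0.063     ] [0.56654801 0.35516012 0.063     ] 0.2138215194752046 [0.56181278 0.24835428 0.063     ]
studs loc [  70.2 -106.6] [ 70.1 107.2]
We [126.9  67.2]
Me [124.5  -2.6]
Ne [125.  -68.1]
Wb [-121.4   64.7]
Nb [-122.7  -72.7]
Mb? [-121.2   -3.7]
far mid [ 1.29e+02 -1.00e-01]
TL [128.4 124. ]
TR [ 128.3 -124.8]
BR [-129.6 -125.2]
BL [-128.4  124.9]
holes [ 0.62775629 -0.08453932  0.028     ] [ 0.42446115 -0.11232787  0.028     ] 0.2051855672758108 7.783559526465401
[ 0.40617922 -0.09916487  0.028     ] [ 0.41056688 -0.12841597  0.028     ] 0.02957834359356536
[ 2.33348110e-01 -2.62859957e-01  1.93332506e+00 -2.06770179e-05
  1.47367775e+00  1.84825462e+00]
```

The narrow chisel is in too. Edges lie at rack x = 125–127 and butts at about -122, all within ±130. Next is the bar, with a closer look from above first.

move_arm --pt "0 0 0 0 0 -5.26 0" --pt "0 0 0 0 0 -5.26 0" --pt "-0.15 2.8 0 0 0 0 0.2" --pt "-0.15 2.8 0 0 0 0 0.2" --pt "-0.15 2.8 0 0 0 0 0.2" --pt "-0.15 2.8 0 0 0 0 0.2" --pt "-0.15 2.8 0 0 0 0 0.2" --pt "-0.15 2.8 0 0 0 0 0.2" --pt "-0.15 2.8 0 0 0 0 0.2" --pt "-0.15 2.8 0 0 0 0 0.2" --pt "-0.15 2.8 0 0 0 0 0.2" --pt "-0.15 2.8 0 0 0 0 0.2" --pt "0 0 0 0 0 0 0.2" --pt "0 0 0 0 0 0 0.2" --pt "0 0 0 0 0 0 0.2"

```text
time: 22.73
tool_pos: [0.4796, -0.094, 0.2331]
tool_rot: [-0.001, 0.998, 0.07, -0.001]
contact_force: [-1.2, -0.1, 0.2]
gripper_width: 0.601
grasp_force: 0.0
```

```bash
python3 - <<'E'
from h import *
d=grab('wrist','w9'); plan(.527,-.097,.1,8); ortho(d,.38,.68,-.2,.0,0.028,1990,'o7')
print(manip.state()['gripper_width'])
E
```

```text
at [47.98 -9.37 23.35] yaw 8.03 tilt 0.15 | turn az 0.03 then shift cm [ 4.63  0.98 13.35]
(597, 398, 3)
0.5992847743628805
```

View pics/o7.png

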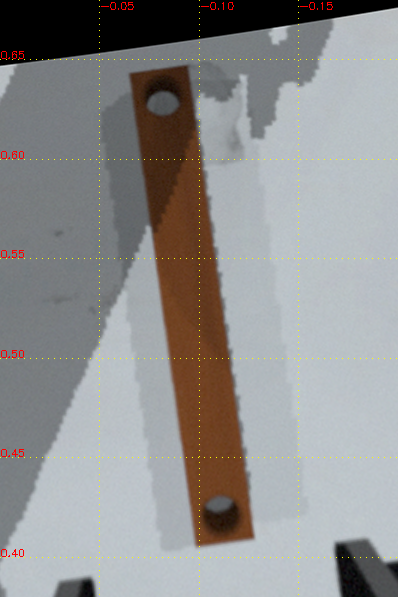

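The bar's top corners are (130,73), (188,66), (254,539) and (196,546), i.e. 240×29 mm as given. Its centre is (0.5262, -0.0965) with yaw 7.9°.

move_arm --pt "1.5 0.3 2.5 0 0 0 0.2" --pt "1.5 0.3 3 0 0 0 0.2" --pt "1.56 0.33 3 0 0 0 0.2" --pt "0 0 3 0 0 0 0.2" --pt "0 0 3 0 0 0 0.2" --pt "0 0 2.5 0 0 0 0.2" --pt "0 0 0 0 0 0 0.2" --pt "0 0 0 0 0 0 0.2" --pt "0 0 0 0 0 0 0.2"

```text
time: 23.53
tool_pos: [0.5279, -0.097, 0.0665]
tool_rot: [0.0, 0.998, 0.07, 0.001]
contact_force: [0.5, 0.2, -0.2]
gripper_width: 0.602
grasp_force: 0.0
```

```bash
python3 - <<'E'
from h import *
plan(.5262,-.0965,.024,7.94)
E
```

```text
at [52.79 -9.7   6.65] yaw 8.06 tilt 0.12 | turn az 0.12 then shift cm [-0.16 -0.08  4.25]
```

move_arm --pt "-0.15 -0.05 2 0 0 0.1 0.2" --pt "0 0 1.5 0 0 0 0.2" --pt "0 0 0.75 0 0 0 0.2" --pt "0 0 0 0 0 0 0.2" --pt "0 0 0 0 0 0 0.2" --pt "0 0 0 0 0 0 -1" --pt "0 0 0 0 0 0 -1" --pt "0 0 0 0 0 0 -1" --pt "0 0 0 0 0 0 -1" --pt "0 0 0 0 0 0 -1" --pt "0 0 0 0 0 0 -1"

```text
time: 24.45
tool_pos: [0.5269, -0.0977, 0.0244]
tool_rot: [0.001, 0.998, 0.069, 0.002]
contact_force: [-0.3, 0.7, 6.4]
gripper_width: 0.336
grasp_force: 61.1
```

```bash
python3 - <<'E'
from h import *
plan(.5262,-.0965,.2,7.94)
E
```

```text
at [52.69 -9.77  2.44] yaw 7.89 tilt 0.2 | turn az -0.05 then shift cm [ -0.05  -0.13 -17.56]
```

move_arm --pt "0 0 -2 0 0 0 -1" --pt "0 0 -3 0 0 0 -1" --pt "0 0 -3 0 0 0 -1" --pt "0 0 -3 0 0 -6.12 -1" --pt "0 0 -3 0 0 -6.12 -1" --pt "0 0 -3 0 0 -6.12 -1" --pt "0 0 0 0 0 -6.12 -1" --pt "0 0 0 0 0 -6.12 -1" --pt "0 0 0 0 0 -6.12 -1" --pt "0 0 0 0 0 -6.12 -1" --pt "0 0 0 0 0 -6.12 -1" --pt "0 0 0 0 0 -6.12 -1" --pt "0 0 0 0 0 -6.12 -1" --pt "0 0 0 0 0 -6.12 -1" --pt "0 0 0 0 0 -6.12 -1" --pt "0 0 0 0 0 -6.12 -1" --pt "0 0 0 0 0 0 -1" --pt "0 0 0 0 0 0 -1" --pt "0 0 0 0 0 0 -1"

```text
time: 26.03
tool_pos: [0.5251, -0.0972, 0.1922]
tool_rot: [-0.0, 0.723, 0.69, -0.0]
contact_force: [-0.9, 0.1, -2.1]
gripper_width: 0.336
grasp_force: 60.3
```

```bash
python3 - <<'E'
from h import *
plan(.5617,.2488,.13,87.45); print(manip.state()['gripper_width'])
E
```

```text
at [52.51 -9.72 19.22] yaw 87.32 tilt 0.03 | turn az -0.13 then shift cm [34.72  2.12  6.22]
0.3361326152340777
```

move_arm --pt "2.9 0.18 0 0 0 -0.1 -1" --pt "2.9 0.18 0 0 0 0 -1" --pt "2.9 0.18 0 0 0 0 -1" --pt "2.9 0.18 0 0 0 0 -1" --pt "2.9 0.18 0 0 0 0 -1" --pt "2.9 0.18 0 0 0 0 -1" --pt "2.9 0.18 0 0 0 0 -1" --pt "2.9 0.18 0 0 0 0 -1" --pt "2.9 0.18 0 0 0 0 -1" --pt "2.9 0.18 0 0 0 0 -1" --pt "2.9 0.18 0 0 0 0 -1" --pt "2.9 0.18 0 0 0 0 -1" --pt "0 0 3 0 0 0 -1" --pt "0 0 3 0 0 0 -1" --pt "0 0 0 0 0 0 -1" --pt "0 0 0 0 0 0 -1" --pt "0 0 0 0 0 0 -1"

```text
time: 27.45
tool_pos: [0.5624, 0.2495, 0.1337]
tool_rot: [0.0, 0.722, 0.691, 0.001]
contact_force: [0.4, -0.0, -1.3]
gripper_width: 0.335
grasp_force: 60.1
```

```bash
python3 - <<'E'
from h import *
d=grab('wrist','w10'); plan(.5617,.2488,.0975,87.45)
im=d['img'].copy()
# overlay expected: bar holes at home height for current pose, and studs
p,R,w=pose(); 
for sgn in (1,-1):
    q=proj(d,p+R@np.array([sgn*.106-.0006,0,-(.028-.0244)])); print('hole top expected',sgn,q)
for s in [(.5570,.1422),(.5664,.3540)]: print('stud top/base',proj(d,(*s,.063)),proj(d,(*s,.033)))
E
```

```text
at [56.31 24.96 13.47] yaw 87.49 tilt 0.19 | turn az 0.04 then shift cm [-0.09 -0.13  3.72]
hole top expected 1 [322.15865615  20.63516614]
hole top expected -1 [322.35637029 515.90289021]
stud top/base [320.18791417 405.68646359] [320.34506487 376.75899412]
stud top/base [319.56196275  65.82459748] [319.8611484   74.42802357]
```

View pics/w10.png

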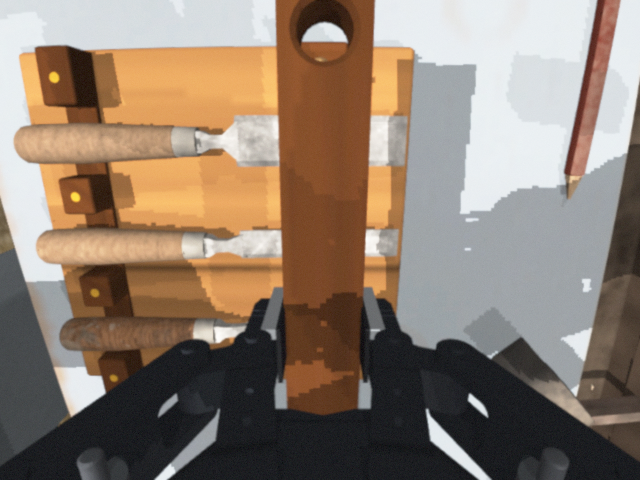

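The left hole shows at about (323,31), with the bar straight and crossing over all three blades. The left stud is hidden under the bar beyond the hole, as predicted. I'll descend in steps and watch the force and height.

move_arm --pt "0 -0.12 2 0 0 0 -1" --pt "0 0 1.8 0 0 0 -1" --pt "0 0 0.4 0 0 0 -1" --pt "0 0 0.4 0 0 0 -1" --pt "0 0 0.3 0 0 0 -1" --pt "0 0 0 0 0 0 -1" --pt "0 0 0 0 0 0 -1"

```text
time: 28.08
tool_pos: [0.5614, 0.2498, 0.0848]
tool_rot: [0.0, 0.722, 0.692, 0.001]
contact_force: [-0.1, 1.3, -2.0]
gripper_width: 0.334
grasp_force: 60.3
```

```bash
python3 - <<'E'
from h import *
plan(.5617,.2492,.0574,87.45); s=manip.state(); print(s['contact_force'],s['ft_torque'])
E
```

```text
at [56.14 24.98  8.48] yaw 87.54 tilt 0.12 | turn az 0.09 then shift cm [-0.05  0.03  2.74]
[-0.10381905  1.31953861 -2.04094445] [-0.03872418 -0.01778062 -0.04861854]
```

move_arm --pt "0 0 0.4 0 0 0 -1" --pt "0 0 0.4 0 0 0 -1" --pt "0 0 0.4 0 0 0 -1" --pt "0 0 0 0 0 0 -1" --pt "0 0 0 0 0 0 -1"

```text
time: 28.5
tool_pos: [0.5602, 0.2495, 0.0708]
tool_rot: [-0.0, 0.722, 0.692, -0.001]
contact_force: [0.2, -0.1, -1.4]
gripper_width: 0.343
grasp_force: 60.3
```

```bash
python3 - <<'E'
from h import *
plan(.5617,.2492,.0574,87.45); s=manip.state(); print(s['contact_force'],s['ft_torque'])
E
```

```text
at [56.02 24.95  7.08] yaw 87.55 tilt 0.07 | turn az 0.10 then shift cm [-0.02  0.15  1.34]
[ 0.20582495 -0.14623075 -1.42413199] [-0.02209316  0.00857737  0.04099816]
```

move_arm --pt "0 0.1 0.4 0 0 0 -1" --pt "0 0 0.4 0 0 0 -1" --pt "0 0 0.4 0 0 0 -1" --pt "0 0 0.2 0 0 0 -1" --pt "0 0 0 0 0 0 -1" --pt "0 0 0 0 0 0 -1"

```text
time: 29.0
tool_pos: [0.5617, 0.2496, 0.0574]
tool_rot: [-0.0, 0.722, 0.692, 0.0]
contact_force: [-0.3, -0.8, -0.0]
gripper_width: 0.335
grasp_force: 60.4
```

```bash
python3 - <<'E'
from h import *
plan(.5617,.2492,.0574,87.45); s=manip.state(); print(s['contact_force'],s['ft_torque'])
E
```

```text
at [56.17 24.96  5.74] yaw 87.55 tilt 0.0 | turn az 0.10 then shift cm [-0.03  0.    0.  ]
[-0.30876542 -0.78031225 -0.01621147] [0.06809946 0.11811837 0.06856983]
```

Height 0.0574 matches home. I'll press further to feel the seat, then release.

move_arm --pt "0 0 0.2 0 0 0 -1" --pt "0 0 0.1 0 0 0 -1" --pt "0 0 0 0 0 0 -1" --pt "0 0 0 0 0 0 -1"

```text
time: 29.33
tool_pos: [0.5617, 0.2496, 0.0574]
tool_rot: [-0.0, 0.722, 0.692, -0.001]
contact_force: [-8.9, -2.8, 16.1]
gripper_width: 0.335
grasp_force: 62.4
```

```bash
python3 - <<'E'
from h import *
plan(.5617,.2492,.0574,87.45); s=manip.state(); print(s['contact_force'],s['ft_torque'])
E
```

```text
at [56.17 24.96  5.74] yaw 87.57 tilt 0.08 | turn az 0.12 then shift cm [-0.04  0.   -0.  ]
[-8.89265841 -2.75686669 16.10384099] [-0.42622697  1.45870085  0.0051385 ]
```

move_arm --pt "0 0 -0.2 0 0 0 -1" --pt "0 0 0 0 0 0 -0.1" --pt "0 0 0 0 0 0 0.1" --pt "0 0 0 0 0 0 0.1" --pt "0 0 0 0 0 0 0.1" --pt "0 0 0 0 0 0 0.1" --pt "0 0 -1.5 0 0 0 0.1" --pt "0 0 -3 0 0 0 0.1" --pt "0 0 -4 0 0 0 0.1" --pt "0 0 -4 0 0 0 0.1" --pt "0 0 -4 0 0 0 0.1" --pt "-4 0 -2 0 0 0 0.1" --pt "-4 0 0 0 0 0 0.1" --pt "-4 0 0 0 0 0 0.1" --pt "-4 0 0 0 0 0 0.1" --pt "-4 0 0 0 0 0 0.1" --pt "-4 0 0 0 0 0 0.1" --pt "-4 0 0 0 0 0 0.1" --pt "0 0 0 0 0 0 0.1" --pt "0 0 0 0 0 0 0.1"

```text
time: 31.0
tool_pos: [0.5496, -0.0293, 0.2399]
tool_rot: [-0.0, 0.723, 0.69, 0.0]
contact_force: [0.5, -0.2, 0.5]
gripper_width: 0.547
grasp_force: 0.0
```

```bash
python3 - <<'E'
from h import *
a=grab('scene','f1')['img'][230:450,190:400]; b=grab('side','f2')['img'][270:420,230:430]
a=cv2.resize(a,(390,409)); b=cv2.resize(b,(400,300)); im=np.zeros((409,790,3),'u1'); im[:,:390]=a; im[:300,390:]=b; cv2.imwrite('pics/fin.png',im); print(pose()[0])
E
```

```text
[ 0.54974793 -0.02705517  0.23991372]
```

View pics/fin.png

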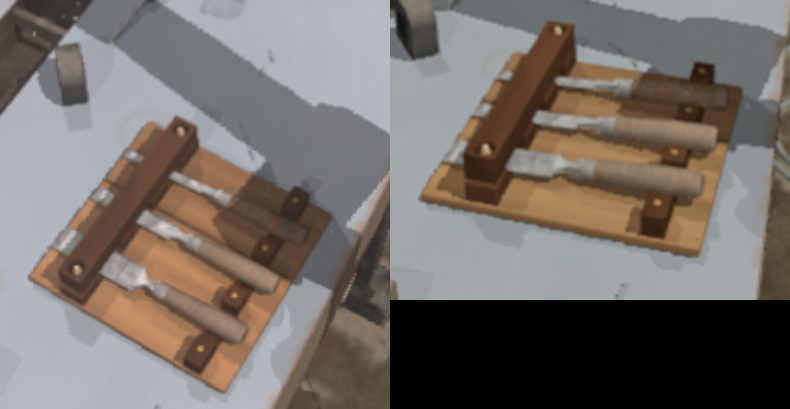

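Both views show the bar seated flat on the blade rest, with the stud tips showing in its holes at (77,269) and (180,130), and all three chisels level in their lanes. The arm is clear, so I'm handing in the job.

```bash
python3 -c "
from plant import manip
print(manip.job_done())"
```

```text
the job is handed in; nothing more can be done
None
```

The job is handed in: all three chisels lie level in their matching lanes, the keeper bar is pressed home on both studs (firm stop at its home height), and I didn't touch the screwdrivers or the offcut; it took about 31 s of the 120 s allowed.

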